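Hang the vial-shelf bracket on the empty slotted post

TASK

Two slotted posts stand on the bench beside the chromatograph; one already carries its small blue vial shelf. Hang the loose vial shelf on the empty post in the same way: press its two hook tabs into the two slots until the back plate meets the post, then press it down until it is fully home and the brass spring catch has clicked into the plate's window. Feel for the slots gently, never ramming the post, leave the other things on the bench where they are, and let go.

Things in the scene. Friction and masses are not known exactly. Their poses are not given: they have to be found in the camera images.
- bracket: Loose vial shelf, 0.18 kg, standing on its flat underside. Origin: underside, below the middle of the back plate's rear face; x points back (as the hooks do), z up. Back plate 40 wide (y), 5 thick (x -5..0), 95 high, bottom edge rounded, with a catch window 16 wide at z 5..18. Blue shelf floor 90 x 64, 5 thick, x -95..-5, rim 17 high. A web 6 thick joins rib and plate at z 40..80.
- plate_foot (a point): The bracket's origin as a point: bottom of the back plate's rear face, at mid width.
- rib_top (a point): Centre of the top of the bracket's white upright grip rib, 120 above the underside and 50 in front of the plate's rear face. The rib is 14 thick (y), 30 long (x -65..-35), from the shelf floor up: pinch it across y from above.
- tab_low (a point): Root of the lower hook tab, on the plate's rear face at the underside of its neck, 30 above plate_foot. Two equal tabs, 6 thick (y), this one and one 45 higher: each has a neck 8 high reaching x 0..6.5 behind the plate, then a hook (x 6.5..10.5) hanging 14 below it, the tip leaning back as a lead-in to x 11.8; each tab is 22 high: z 16..38 and 61..83 in the bracket's frame.
- post: Empty post, fixed, 60 wide, 40 deep, 233 high, open behind; its 120 x 150 foot, 10 high, reaches 40 in front. Origin: on the bench under the middle of the front face, which is the plane x = 0 and looks to the robot; x points into the post, z up. The face is an aluminium insert 5 thick with two slots at y 0, 15 wide, 27 high, nominally at z 130..157 and 175..202 (insert top 212).
- seat (a point): Point on the post's front face 100 above the bench where plate_foot rests at the insert's nominal height; axes as post. The insert (slots and catch) is clamped up to 14 higher or lower than nominal; that shift is in no reading: find the slots by feel. The tabs enter with the bracket 14 to 19 above its true seat; it then goes down until the necks rest on the slots' lower edges.
- catch (a joint): Spring catch: brass ball, radius 5, standing 3 out of the post's face, 10.5 above the true seat. Value: how far it is pushed in (0 out, 0.003 flush); spring 6 N plus 0.3 per mm. The bracket's bottom edge meets it 14 above the seat; passing takes about 8 to 22 N down, over its weight; then it snaps out. All contact of bracket on post, levering included, must stay under 70 N: push with 25 at most.
- post_used: The other post, fixed, same make, with an identical shelf already hung on it: the finished state. Origin and axes as post. Its shelf reaches 95 in front of its face at z 100..220.
- vial_rack: White rack 60 x 100, 45 high with the vials, bystander. Origin under its centre.
- solvent_a: Clear glass bottle with blue cap, 86 diameter, 175 high, bystander. Origin under its centre.
- solvent_b: Amber glass bottle with blue cap, 86 diameter, 175 high, bystander. Origin under its centre.
- beaker: Glass beaker, 64 diameter, 75 high, bystander. Origin under its centre.
- driver: Orange screwdriver lying on the bench, bystander. Origin under its middle.
- tip_box: Green box 85 x 120 x 60 high, bystander. Origin under its centre.
- jar: Small amber jar, 44 diameter, 50 high, bystander. Origin under its centre.
- seat_pin (a joint): Green spring pin inside the post, behind the lower slot, seen from behind; moves with the insert. Value: how far it is pressed down (0 to 0.006). The lower hook's tip presses it when the bracket is home: 0.003 with the necks resting on the slots' lower edges, 0 when more than 3 mm above. Its spring is under 1.2 N.
There are look-alikes about, which are no part of the job. What is shaped like the post but pink is not meant.

How it is judged:
By the outcome, as a careful person would: the job done as asked, in the order asked, and still so for the second after the job is handed in, with the robot touching nothing.
It also fails if it takes over 64 s, if anything falls off the work surface, if the arm or the gripper's body presses on something with over 40 N, if the wrist force passes 120 N, or if a joint passes its speed limit or range.

ROBOT

A 7-joint arm with a two-finger parallel gripper is mounted at the origin on the work surface. World frame = base frame: x ahead of the robot, y to its left, z up, the work surface at z = 0. Lengths are in m, angles in rad, forces in N, time in s.
With the tool pointing down it reaches from about 0.425 to 0.925 m from the base axis. Payload 6.8 kg.
Tool frame: the origin (TCP) lies on the mounting face of the last link; the fingertips stand 173 mm ahead of it and the grasp point (between the pads) lies 155 mm ahead of it; z points along the fingers, y is the line along which they close (so a half turn about z gives the same grasp; the last joint's range is limited). The gripper opens to 85 mm and grips with 20 to 120 N. Pads are 22 mm wide; open, the fingers measure 114 mm over their backs; the gripper's body (76 mm by 85 mm) begins 54 mm behind the grasp point. The pads swing forward as they close: fully open they stand 13 mm farther back than shut.
Start: joints at [-1.3, 0.477, 0.022, 1.555, -0.011, 1.109, -0.083], TCP at [0.25, 0.627, 0.405] pointing down, gripper open.
Joint ranges: [-2.96, 2.96], [-0.34, 2.1], [-1.41, 1.46], [0.24, 2.44], [-1.37, 4.51], [0.17, 1.92], [-2.96, 2.96]. Speed limits (rad/s): [2.39, 2.39, 3.14, 3.14, 3.14, 3.14, 3.14].

INTERFACE

Orientations are given as a unit quaternion [w, x, y, z].
In Python, from station import bot gives the robot as it stands. The module is installed in compiled form; this text tells all that it offers.
- The arm moves only by the shell command python3 -m pendant 'ROWS' [FORCE]. ROWS is JSON, a list of rows, each a list of 5 numbers: the finger opening in m, from 0 to 0.0854, then the shift along the tool's x, y, z in m, then the turn about the tool's z in degrees. In form: [[jaw, x, y, z, yaw], ...]. A call has 1 to 12 rows; each row shifts and turns the commanded pose from where the row before left it, along the tool's axes as they then stand; what a row does not reach is not made up. A row lasts 1/12 s, in which the tool goes at most 41.7 mm and 7.16 degrees, less where a joint would pass 70% of its speed; a pose out of reach is approached as far as the arm can. A call with a gripper value outside its range is refused whole. The fingers move at their own pace and stop on an object; FORCE is the grip in N (left out, the last holds). Time passes only in rows, so rows that do not move let the fingers close. It gives the time, the measured TCP pose, the force, the opening and the grip force at its end, in the units of the state.
- bot.get_obs(): the state, without advancing time (a new reading comes with each control period).
- bot.read_camera(name): name is "scene" or "top" or "wrist"; returns (picture, depth): 384x512x3 uint8, blue, green, red; 384x512 float32, m along the optical axis (not along the pixel's ray), 0 where there is no reading.
- bot.camera_model(name): a dict with "intrinsics" (3x3 intrinsics, pixels), "dist_coeffs" ([k1, k2, p1, p2, k3] as OpenCV has them; the pictures are not rectified), "R" (3x3) and "t" (3): a world point X has camera coordinates R X + t. Camera axes: x right, y down, z forward; pixel columns grow to the right and rows downward; lengths in m; the calibration is good to about 2 mm. A picture is of the moment at which its call begins: read the wrist's pose just before it. camera_model takes no time and is no camera call; for the wrist camera it gives the pose at the moment of the call.
- bot.hand_in(): hands the job in; it is judged then, once.
Trained networks look in the newest picture that a camera, given by its name, has taken for a name from the list of things; names that differ only in an ending like _2 or _b are one class to them, and where a whole thing is asked for, a point or a joint stands for the part that bears it (a point fixed in the world has none). Each returns a list of dicts, best first, with "score" (0 to 1); they miss things now and then, are a little off and sometimes report something else, mostly with a low value. They report only what shows in the picture. A call takes as long as a camera call. They do not tell look-alikes from the thing itself.
- bot.boxes_of(name, camera): "at" ([column, row] in pixels, amid what is visible of it).
- bot.trace(name, camera): "mask" (384x512 bool, what is visible of it) and "at" ([column, row] in pixels, amid what is visible of it).
- bot.pinpoint(name, camera): "at" ([column, row] in pixels: a listed point, or the origin of a listed thing).
The state is a dict: "t": time; "q": joint angles; "joint_vel": joint speeds; "joint_torque": joint torques, N m; "eef_pos": TCP position; "tool_rot": TCP orientation; "contact_force": force on the tool from outside, world axes, zero at the start; "torque": the same for the moment, N m; "gripper_width": opening from 0.0 (shut) to 1.0 (fully open); "grasp_force": force on a finger pad.
Only numpy, scipy, OpenCV 4.12 (cv2) and the standard library are available. Lean on these libraries where they do the work, as an engineer would, in place of code of your own. Each camera call takes 0.05 s, during which the arm holds its last target. There are 200 camera calls.

## Working session

There is one attempt and no reset: what is moved stays moved. The work goes in short steps, Python scripts to look and compute and a shell command to move; the robot and the scene stay as the last step left them, time stands still between calls to the robot, and variables do not carry over. Pictures are saved under pics/ and viewed, at most 10 in all, crops included, and the job is handed in when it is done.

```bash
mkdir -p pics
cat > h.py <<'E'
import numpy as np, cv2
from station import bot
def und(px,cam):
    m=bot.camera_model(cam); p=cv2.undistortPoints(np.array([[px]],float),np.array(m["intrinsics"]),np.array(m["dist_coeffs"]))[0,0]
    R=np.array(m["R"]);t=np.array(m["t"]).ravel(); return R.T@np.array([p[0],p[1],1.]), -R.T@t
def onplane(px,cam,z):
    d,c=und(px,cam); return c+d*(z-c[2])/d[2]
def depthpt(px,cam,dep):
    d,c=und(px,cam); u,v=int(round(px[0])),int(round(px[1])); return c+d*dep[v,u]
def tri(obs):
    A=0;b=0
    for px,cam in obs:
        d,c=und(px,cam); d=d/np.linalg.norm(d); P=np.eye(3)-np.outer(d,d); A=A+P;b=b+P@c
    return np.linalg.solve(A,b)
def proj(X,cam):
    m=bot.camera_model(cam); return cv2.projectPoints(np.array([X],float),cv2.Rodrigues(np.array(m["R"]))[0],np.array(m["t"]).ravel(),np.array(m["intrinsics"]),np.array(m["dist_coeffs"]))[0].ravel()
E
python3 - <<'E'
from h import *
np.set_printoptions(precision=4,suppress=True)
o=bot.get_obs();print(o['eef_pos'],o['tool_rot'],o['t'])
for c in ["scene","top"]:
    im,d=bot.read_camera(c);cv2.imwrite(f"pics/{c}0.png",im);np.save(f"pics/{c}0.npy",d)
    for n in ["bracket","plate_foot","rib_top","tab_low","post","seat","post_used"]:
        for r in bot.pinpoint(n,c)[:4]:
            print(c,n,np.round(r["at"],1),round(r["score"],2),depthpt(r["at"],c,d))
im=np.hstack
E
```

```text
[0.2495 0.6269 0.4038] [-0.0001  0.1883  0.9821 -0.0009] 0.0
scene bracket [240.4 228.7] 0.74 [ 0.4902 -0.0325  0.0021]
scene bracket [155.6 241.2] 0.54 [ 0.4116 -0.2694 -0.0005]
scene plate_foot [241.3 225.6] 0.69 [ 0.4808 -0.0243  0.0026]
scene rib_top [230.1 193.1] 0.82 [ 1.2385 -0.4252  0.8875]
scene tab_low [240.8 222.7] 0.74 [ 0.4719 -0.0212  0.0055]
scene post [196.  286.9] 0.73 [ 0.6553 -0.2446  0.0569]
scene post [112.  191.4] 0.69 [ 0.186  -0.3267  0.0439]
scene seat [188.4 266.4] 0.98 [ 0.6609 -0.2569  0.1501]
scene seat [104.8 170.3] 0.85 [ 0.1613 -0.3277  0.1119]
scene post_used [338.6 227.5] 0.6 [0.6561 0.197  0.0394]
top bracket [266.8 197.8] 0.76 [ 0.4685 -0.024   0.0606]
top plate_foot [266.5 202.1] 0.96 [ 0.4656 -0.0251  0.0075]
top plate_foot [137.8 247.1] 0.52 [0.2807 0.3788 0.0596]
top plate_foot [337.7 226.2] 0.16 [ 0.397  -0.2657  0.0162]
top rib_top [273.4 200.7] 0.67 [ 0.4478 -0.0437  0.117 ]
top tab_low [268.  198.7] 0.71 [ 0.4639 -0.0278  0.0689]
top post [352.  309.3] 0.79 [ 0.1285 -0.3215  0.0093]
top post [330.9 163.5] 0.6 [ 0.6152 -0.239   0.008 ]
top post [334.4 156.3] 0.37 [ 0.6133 -0.2358  0.095 ]
top seat [333.7 155.6] 0.7 [ 0.6154 -0.2334  0.0955]
top seat [361.7 307.2] 0.61 [ 0.1368 -0.3539  0.0065]
top seat [188.3 221.1] 0.29 [0.377  0.2253 0.0512]
top post_used [198.5 153.6] 0.69 [0.5894 0.205  0.1083]
```

View pics/scene0.png

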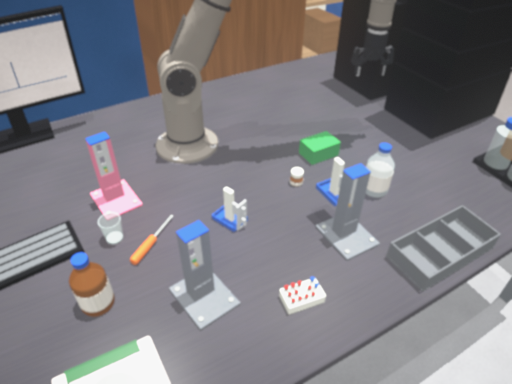

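View pics/top0.png

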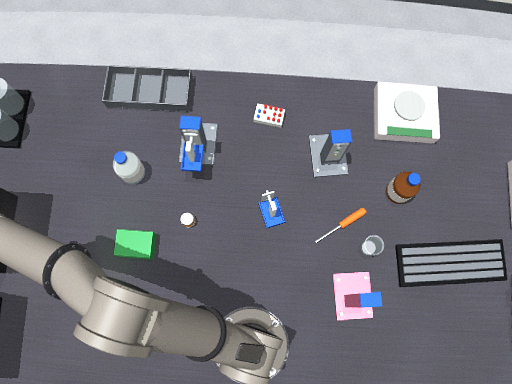

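The scene view shows the empty grey post at (200,265), the used one with its shelf at (350,205), the loose shelf at (232,212) and the pink look-alike at (112,175). In the top view the empty post is at (335,152), the loose shelf at (270,208), the hung shelf at (191,150) and the pink post at (355,297). I choose the grey post at top (335,152) and the loose shelf at (270,208).

Run:
```python
from h import *
np.set_printoptions(precision=4,suppress=True)
from scipy.spatial.transform import Rotation as Ro
o=bot.get_obs();q=o['tool_rot'];Rt=Ro.from_quat([q[1],q[2],q[3],q[0]]).as_matrix()
m=bot.camera_model("wrist");R=np.array(m["R"]);c=-R.T@np.array(m["t"]).ravel()
print("wrist cam in tool",Rt.T@(c-o['eef_pos']), "\n",Rt.T@R.T, m["intrinsics"][0][0])
bot.read_camera("top"); d=np.load("pics/top0.npy")
for n,lo,hi in [("bracket",.003,.03),("post",.003,.02),("post_used",.003,.02)]:
    for r in bot.trace(n,"top")[:3]:
        v,u=np.nonzero(r["mask"]); P=np.array([depthpt((a,b),"top",d) for a,b in zip(u,v)])
        P=P[(P[:,2]>lo)&(P[:,2]<hi)]
        if len(P)<10: continue
        print(n,np.round(r["at"]),r["score"],len(P),cv2.minAreaRect((P[:,:2]*1000).astype(np.float32)))
print("rib tri",tri([((273.4,200.7),"top"),((230.1,190),"scene")]))
s=np.hstack([cv2.resize(cv2.imread("pics/top0.png")[175:235,240:310],None,fx=5,fy=5),cv2.resize(cv2.imread("pics/top0.png")[115:175,290:360],None,fx=5,fy=5)]);cv2.imwrite("pics/crop1.png",s)
```

```text
wrist cam in tool [ 0.0774 -0.0011  0.0305] 
 [[-0.0005 -0.9513 -0.3083]
 [ 1.     -0.0009  0.0011]
 [-0.0014 -0.3083  0.9513]] 294.31615182598125
bracket [267. 210.] 0.91 292 ((434.6493225097656, -41.707550048828125), (96.2624282836914, 64.57643127441406), 20.630084991455078)
bracket [370. 248.] 0.75 99 ((333.87322998046875, -371.4580078125), (50.70029067993164, 50.00658416748047), 60.944068908691406)
bracket [196. 143.] 0.19 513 ((662.7352294921875, 225.1644744873047), (121.11608123779297, 152.52610778808594), 89.56474304199219)
post [330. 152.] 0.61 790 ((648.1119995117188, -228.96836853027344), (153.37725830078125, 120.35835266113281), 8.794278144836426)
post [404. 187.] 0.6 21 ((511.231689453125, -448.1028137207031), (67.82379150390625, 19.42945098876953), 39.552337646484375)Traceback (most recent call last):
  File "<stdin>", line 10, in <module>
  File "h.py", line 9, in depthpt
    d,c=und(px,cam); u,v=int(round(px[0])),int(round(px[1])); return c+d*dep[v,u]
        ~~~^^^^^^^^
  File "h.py", line 4, in und
    m=bot.camera_model(cam); p=cv2.undistortPoints(np.array([[px]],float),np.array(m["intrinsics"]),np.array(m["dist_coeffs"]))[0,0]
ValueError: time passes only in moves, steps and waits
```

```bash
python3 -m pendant '[[0.085,0,0,-0.005,-7.05],[0.085,0,0,-0.005,-7.05],[0.085,0,0,-0.005,-7.05],[0.085,0,0,-0.005,-7.05],[0.085,0,0,-0.005,-7.05],[0.085,0,0,-0.005,-7.05],[0.085,0.0037,-0.0406,0,0],[0.085,0.0037,-0.0406,0,0],[0.085,0.0037,-0.0406,0,0],[0.085,0.0037,-0.0406,0,0],[0.085,0.0037,-0.0406,0,0],[0.085,0.0037,-0.0406,0,0]]' 60
python3 -m pendant '[[0.085,0.0037,-0.0406,0,0],[0.085,0.0037,-0.0406,0,0],[0.085,0.0037,-0.0406,0,0],[0.085,0.0037,-0.0406,0,0],[0.085,0.0037,-0.0406,0,0],[0.085,0.0037,-0.0406,0,0],[0.085,0.0037,-0.0406,0,0],[0.085,0.0037,-0.0406,0,0],[0.085,0.0037,-0.0406,0,0],[0.085,0.0037,-0.0406,0,0],[0.085,0.0037,-0.0406,0,0],[0.085,0,0,0,0]]'
cat >> h.py <<'E'
from scipy.spatial.transform import Rotation as Ro
def tool(o=None):
    o=o or bot.get_obs();q=o['tool_rot'];return Ro.from_quat([q[1],q[2],q[3],q[0]]).as_matrix(),np.array(o['eef_pos']),o
def rec(cam,pts,name):
    im,d=bot.read_camera(cam);cv2.imwrite(f"pics/{name}.png",im);np.save(f"pics/{name}.npy",d)
    for n in pts:
        for r in bot.pinpoint(n,cam)[:2]: print(cam,n,np.round(r["at"],1),round(r["score"],2),depthpt(r["at"],cam,d))
    return im,d
def und(px,cam,_c={}):
    if cam not in _c or cam=="wrist" : _c[cam]=bot.camera_model(cam)
    m=_c[cam]; p=cv2.undistortPoints(np.array([[px]],float),np.array(m["intrinsics"]),np.array(m["dist_coeffs"]))[0,0]
    R=np.array(m["R"]);t=np.array(m["t"]).ravel(); return R.T@np.array([p[0],p[1],1.]), -R.T@t
def cloud(cam,d,mask):
    m=bot.camera_model(cam);v,u=np.nonzero(mask&(d>0));p=cv2.undistortPoints(np.stack([u,v],1)[:,None].astype(float),np.array(m["intrinsics"]),np.array(m["dist_coeffs"]))[:,0]
    X=np.c_[p,np.ones(len(p))]*d[v,u][:,None];return (X-np.array(m["t"]).ravel())@np.array(m["R"])
E
cat > look.py <<'E'
from h import *
import sys
np.set_printoptions(precision=4,suppress=True)
R,p,o=tool();print("tcp",p,"theta",np.degrees(np.arctan2(-R[1,0],-R[0,0])),o['t'],R[:,2])
im,d=rec("wrist",["plate_foot","rib_top","tab_low"],sys.argv[1])
r=bot.trace("bracket","wrist")
for r in r[:2]:
    P=cloud("wrist",d,r["mask"])
    for lo,hi in [(.003,.03),(.112,.13),(.088,.1)]:
        Q=P[(P[:,2]>lo)&(P[:,2]<hi)]
        if len(Q)>10: print(r["score"],len(Q),Q.mean(0),cv2.minAreaRect((Q[:,:2]*1000).astype(np.float32)))
E
python3 look.py w1
```

```text
t: 1.95
eef_pos: [0.3148, 0.3893, 0.4348]
tool_rot: [0.0, -0.179, 0.984, 0.0]
contact_force: [0.9, 0.1, -0.5]
gripper_width: 0.994
grasp_force: 0.0
t: 2.95
eef_pos: [0.4342, -0.0483, 0.4354]
tool_rot: [0.001, -0.174, 0.985, -0.001]
contact_force: [0.1, 0.4, 0.6]
gripper_width: 0.993
grasp_force: 0.0
tcp [ 0.4342 -0.0483  0.4354] theta 20.016861315659643 2.95 [ 0.0025 -0.0022 -1.    ]
wrist rib_top [261.1 177.5] 0.84 [ 0.4353 -0.0352  0.1192]
wrist tab_low [262.1 195.2] 0.83 [ 0.4653 -0.0206  0.0796]
0.93 2632 [ 0.4306 -0.0363  0.008 ] ((434.5095520019531, -34.630760192871094), (90.91482543945312, 64.22249603271484), 21.70029640197754)
0.93 413 [ 0.4335 -0.0353  0.1192] ((434.19244384765625, -34.92758560180664), (29.888790130615234, 13.331069946289062), 20.952892303466797)
0.93 254 [ 0.4718 -0.0208  0.0935] ((451.0934143066406, -29.098609924316406), (65.67389678955078, 39.75660705566406), 23.06613540649414)
```

View pics/w1.png

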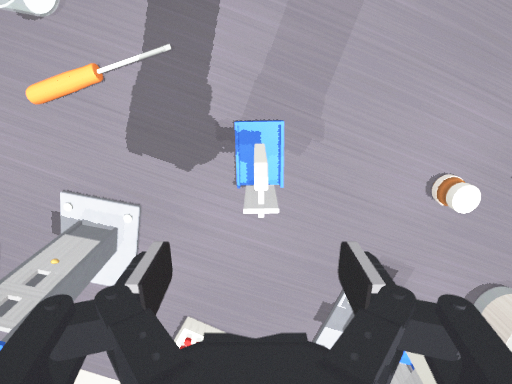

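The wrist view shows the loose shelf with its floor at (260,150), rib at (260,165), and plate and tabs at (261,205), hooks away from the robot. Rib top measures z 0.119, against 0.120 expected. The empty grey post with its brass catch is lower left.

```bash
python3 -m pendant '[[0.085,-0.005,0.0124,0.01,-1.3],[0.085,0,0,0.03,0],[0.085,0,0,0.035,0],[0.085,0,0,0.035,0],[0.085,0,0,0.03,0],[0.085,0,0,0.025,0],[0.085,0,0,0.016,0],[0.085,0,0,0,0],[0.085,0,0,0,0]]' 60
python3 - <<'E'
from h import *
R,p,o=tool();print(p,p+R[:,2]*.155,np.degrees(np.arctan2(-R[1,0],-R[0,0])))
E
python3 -m pendant '[[0.03,0,0,0,0],[0.012,0,0,0,0],[0.0,0,0,0,0],[0,0,0,0,0],[0,0,0,0,0],[0,0,0,0,0],[0,0,0,0,0],[0,0,0,0,0]]' 70
python3 look.py w2
```

```text
t: 3.95
eef_pos: [0.4334, -0.0263, 0.2529]
tool_rot: [-0.001, -0.191, 0.982, 0.0]
contact_force: [0.3, -0.8, 0.0]
gripper_width: 0.994
grasp_force: 0.0
[ 0.43336404 -0.02628227  0.25289432] [ 0.43294636 -0.02628383  0.09789488] 22.047317189276665
t: 4.62
eef_pos: [0.4336, -0.0276, 0.2536]
tool_rot: [-0.0, -0.19, 0.982, 0.0]
contact_force: [0.1, 0.3, -1.7]
gripper_width: 0.152
grasp_force: 69.6
tcp [ 0.4336 -0.0276  0.2536] theta 21.894676312012145 4.6167 [-0.0007  0.0001 -1.    ]
wrist rib_top [256.9 285.8] 0.56 [ 0.4307 -0.0299  0.1221]
0.82 7632 [ 0.4188 -0.035   0.01  ] ((427.501953125, -31.633663177490234), (87.00344848632812, 64.32955169677734), 22.05931854248047)
0.82 2352 [ 0.4274 -0.0324  0.1207] ((430.55364990234375, -31.069599151611328), (31.78809928894043, 14.902894973754883), 20.846332550048828)
0.82 1068 [ 0.4567 -0.0203  0.094 ] ((446.3876037597656, -23.791271209716797), (67.00042724609375, 22.505630493164062), 20.442060470581055)
```

```bash
python3 -m pendant '[[0,0,0,-0.01,0],[0,0,0,-0.02,0],[0,0,0,-0.03,0],[0,0,0,-0.03,0],[0,0,0,-0.03,0],[0,0,0,-0.03,0],[0,0,0,-0.02,6.55],[0,0,0,-0.01,6.55],[0,0.0026,-0.03,0,0],[0,0.002,-0.03,0,0],[0,0.002,-0.022,0,0],[0,0,0,0,0]]'
python3 -m pendant '[[0,0,0,0,0],[0,0,0,0,0],[0,0,0,0,0]]'
cat > look2.py <<'E'
from h import *
import sys
np.set_printoptions(precision=4,suppress=True)
R,p,o=tool();print("tcp",p,"theta",np.degrees(np.arctan2(-R[1,0],-R[0,0])),o['t'],R[:,2],o['contact_force'])
im,d=rec("wrist",["seat","post","catch","rib_top","tab_low"],sys.argv[1])
for r in bot.trace("post","wrist")[:3]:
    P=cloud("wrist",d,r["mask"]);np.save(f"pics/{sys.argv[1]}_post{int(r['at'][0])}.npy",P)
    Q=P[(P[:,2]>.004)&(P[:,2]<.016)]
    print("foot",r["at"],r["score"],len(P),cv2.minAreaRect((Q[:,:2]*1000).astype(np.float32)) if len(Q)>9 else 0)
    Q=P[(P[:,2]>.05)&(P[:,2]<.21)]
    if len(Q)>50:
        for i in range(15):   # front face plane fit (robust): x' = a + b y
            A=np.c_[np.ones(len(Q)),Q[:,1]];s=np.linalg.lstsq(A,Q[:,0],rcond=None)[0];e=Q[:,0]-A@s
            k=abs(e)<max(.002,1.5*np.median(abs(e)));
            if k.all(): break
            Q=Q[k]
        print("face n",len(Q),"x=",s,"yaw",-np.degrees(np.arctan(s[1])),"rms",e.std(),Q.min(0),Q.max(0))
    Q=P[P[:,2]>.225]
    if len(Q)>9: print("top",Q[:,2].mean(),cv2.minAreaRect((Q[:,:2]*1000).astype(np.float32)))
E
python3 look2.py w3
```

```text
t: 5.87
eef_pos: [0.4392, -0.1142, 0.4339]
tool_rot: [0.0, -0.073, 0.997, -0.001]
contact_force: [-0.2, 0.2, -1.9]
gripper_width: 0.154
grasp_force: 69.7
t: 6.12
eef_pos: [0.4398, -0.1087, 0.4334]
tool_rot: [-0.0, -0.077, 0.997, 0.0]
contact_force: [-0.9, 0.3, -2.3]
gripper_width: 0.153
grasp_force: 69.7
tcp [ 0.4398 -0.1087  0.4334] theta 8.88595573295808 6.1167 [-0.0007  0.0004 -1.    ] [-0.8886  0.2923 -2.3134]
wrist seat [131.  291.2] 0.73 [ 0.6186 -0.2387  0.1   ]
wrist seat [63.1 43.1] 0.65 [ 0.34   -0.3458  0.0487]
wrist post [160.5 253.9] 0.92 [ 0.616  -0.2282  0.0115]
wrist post [490.8 153.7] 0.54 [0.3876 0.2099 0.0214]Traceback (most recent call last):
  File "look2.py", line 5, in <module>
    im,d=rec("wrist",["seat","post","catch","rib_top","tab_low"],sys.argv[1])
         ~~~^^^^^^^^^^^^^^^^^^^^^^^^^^^^^^^^^^^^^^^^^^^^^^^^^^^^^^^^^^^^^^^^^
  File "h.py", line 23, in rec
    for r in bot.pinpoint(n,cam)[:2]: print(cam,n,np.round(r["at"],1),round(r["score"],2),depthpt(r["at"],cam,d))
             ~~~~~~~~~~~~^^^^^^^
ValueError: it knows: beaker, bracket, driver, jar, plate_foot, post, post_used, rib_top, seat, solvent, tab_low, tip_box, vial_rack
```

View pics/w3.png

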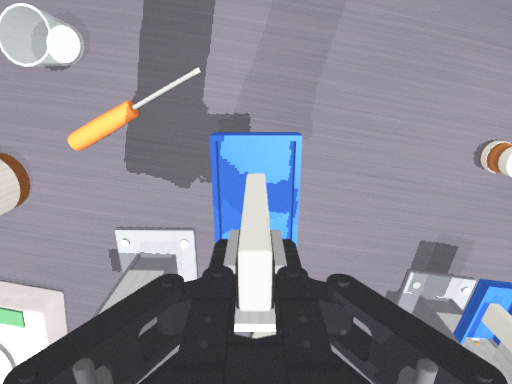

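The wrist view shows the shelf held upright by the rib at (258,250), with the empty post at the lower left, its face near (140,285).

```bash
sed -i 's/"seat","post","catch","rib_top","tab_low"/"seat","post","rib_top"/' look2.py; python3 look2.py w4
python3 - <<'E'
from h import *
print(bot.get_obs()['t'])
E
```

```text
tcp [ 0.4399 -0.1089  0.4336] theta 8.88469442765892 6.2667 [-0.0002  0.0002 -1.    ] [-0.2561 -0.4688 -2.2907]
wrist seat [132.5 292. ] 0.68 [ 0.618  -0.2368  0.1019]
wrist seat [276.5 343. ] 0.15 [ 0.4295 -0.1062  0.3378]
wrist post [162.  254.4] 0.78 [ 0.6172 -0.2268  0.0106]
wrist rib_top [254.8 286.9] 0.92 [ 0.4382 -0.1114  0.3014]
foot [150.6, 260.8] 0.69 4688 ((619.9581909179688, -235.02462768554688), (89.08702087402344, 120.58438873291016), 8.338544845581055)
face n 764 x= [ 0.5856 -0.1343] yaw 7.64686674885853 rms 0.0005602510967643354 [ 0.617  -0.2657  0.0503] [ 0.6218 -0.2273  0.1435]
top 0.3191705233711794 ((442.87213134765625, -150.04119873046875), (20.632856369018555, 9.949793815612793), 23.726999282836914)
6.5167
```

```bash
python3 -m pendant '[[0,0,-0.0298,0,0.7],[0,0,-0.0298,0,0],[0,0,-0.0298,0.01,0],[0,0,-0.0298,0.01,0],[0,0,-0.0298,0.01,0],[0,-0.02,0,0.01,0],[0,-0.02,0,0.0096,0],[0,-0.02,0,0,0],[0,-0.015,0,0,0],[0,-0.0076,0,0,0],[0,0,0,0,0],[0,0,0,0,0]]'
python3 -m pendant '[[0,0,0,0,0],[0,0,0,0,0],[0,0,0,0,0]]'
cat > st.py <<'E'
from h import *
np.set_printoptions(precision=4,suppress=True)
R,p,o=tool();f=np.array(o['contact_force']);u=np.array([.990,.143,0]);w=np.array([-.143,.990,0])
r=p-np.array([.6172,-.234,0])
print("t %.2f along %.1f lat %.1f foot %.1f mm theta %.2f | F along %.1f lat %.1f up %.1f"%(o['t'],r@u*1e3,r@w*1e3,(p[2]-.2536)*1e3,np.degrees(np.arctan2(-R[1,0],-R[0,0])),f@u,f@w,f[2]),"tq",np.array(o['torque']), "tilt",R[:2,2])
E
python3 look2.py w5; python3 st.py
```

```text
t: 7.52
eef_pos: [0.5426, -0.2456, 0.3839]
tool_rot: [-0.0, -0.071, 0.998, -0.0]
contact_force: [-0.7, 0.1, -2.2]
gripper_width: 0.155
grasp_force: 69.8
t: 7.77
eef_pos: [0.5422, -0.246, 0.3844]
tool_rot: [0.0, -0.07, 0.998, 0.0]
contact_force: [0.1, -0.5, -2.1]
gripper_width: 0.156
grasp_force: 69.8
tcp [ 0.5422 -0.246   0.3844] theta 8.035668320012816 7.7667 [ 0.0002  0.0002 -1.    ] [ 0.1141 -0.4982 -2.121 ]
wrist rib_top [253.5 286.1] 0.77 [ 0.5406 -0.2482  0.2521]
foot [298.4, 226.3] 0.55 657 ((627.2028198242188, -233.60952758789062), (98.9983139038086, 120.45244598388672), 8.734847068786621)
t 8.02 along -75.3 lat -0.9 foot 130.6 mm theta 8.09 | F along 0.2 lat -0.1 up -2.2 tq [-0.0279  0.0499 -0.0222] tilt [0.0002 0.0001]
```

View pics/w5.png

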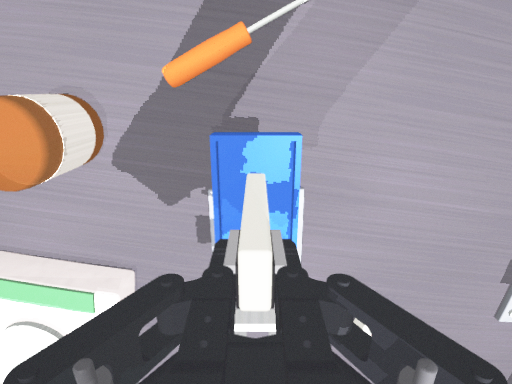

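The wrist view shows the shelf at (256,190) centred over the post's foot, whose edges are at columns 209 and 303. Now I feel for the slots.

```bash
python3 -m pendant '[[0,-0.003,0.001,0,-0.3],[0,-0.004,0,0,0],[0,-0.003,0,0,0],[0,0,0,0,0],[0,0,0,0,0]]' >/dev/null; python3 st.py
python3 -m pendant '[[0,-0.002,0,0,0],[0,0,0,0,0]]' >/dev/null; python3 st.py
python3 -m pendant '[[0,-0.0015,0,0,0],[0,0,0,0,0]]' >/dev/null; python3 st.py
python3 -m pendant '[[0,-0.0015,0,0,0],[0,0,0,0,0]]' >/dev/null; python3 st.py
```

```text
t 8.43 along -64.8 lat 0.3 foot 130.4 mm theta 8.43 | F along 0.9 lat 0.1 up -1.5 tq [-0.0126  0.0272  0.0279] tilt [-0.0001 -0.0001]
t 8.60 along -62.9 lat 0.2 foot 130.5 mm theta 8.40 | F along -0.1 lat -0.3 up -0.9 tq [-0.02    0.0346 -0.0557] tilt [ 0.0001 -0.0001]
t 8.77 along -61.4 lat 0.2 foot 130.5 mm theta 8.40 | F along -0.1 lat 0.2 up -1.6 tq [0.0065 0.0191 0.0152] tilt [ 0.0002 -0.    ]
t 8.93 along -59.9 lat 0.3 foot 130.5 mm theta 8.41 | F along -0.2 lat 0.7 up -2.6 tq [ 0.006  -0.012   0.0286] tilt [0.0002 0.    ]
```

```bash
for i in 1 2 3; do python3 -m pendant '[[0,-0.0012,0,0,0],[0,0,0,0,0]]' >/dev/null; python3 st.py; done
```

```text
t 9.10 along -58.7 lat 0.2 foot 130.5 mm theta 8.40 | F along 0.3 lat 0.5 up -2.6 tq [-0.0076 -0.0045 -0.0302] tilt [0.0001 0.    ]
t 9.27 along -57.5 lat 0.3 foot 130.5 mm theta 8.41 | F along 0.8 lat 0.3 up -1.9 tq [0.0266 0.0046 0.0197] tilt [ 0.0002 -0.    ]
t 9.43 along -56.5 lat 0.2 foot 130.4 mm theta 8.40 | F along -0.2 lat -0.0 up -2.6 tq [ 0.0335 -0.0006  0.0075] tilt [-0.0004 -0.    ]
```

```bash
for i in 1 2 3; do python3 -m pendant '[[0,-0.0012,0,0,0],[0,0,0,0,0]]' >/dev/null; python3 st.py; done
```

```text
t 9.60 along -56.0 lat 0.0 foot 130.2 mm theta 8.37 | F along -4.5 lat -0.8 up -0.8 tq [-0.0299  0.8545 -0.028 ] tilt [-0.0022  0.0002]
t 9.77 along -55.6 lat -0.2 foot 129.9 mm theta 8.33 | F along -7.7 lat 1.1 up -0.0 tq [-0.0871  1.4722  0.0411] tilt [-0.0041  0.0004]
t 9.93 along -55.2 lat -0.4 foot 129.7 mm theta 8.30 | F along -9.3 lat -0.1 up 0.8 tq [-0.1636  2.0678 -0.001 ] tilt [-0.0061  0.0006]
```

```bash
python3 -m pendant '[[0,0.001,0,0,0],[0,0,0,0.002,0],[0,0,0,0,0]]' >/dev/null; python3 st.py;  for i in 1 2; do python3 -m pendant '[[0,0,0,0.002,0],[0,0,0,0,0]]' >/dev/null; python3 st.py; done
```

```text
t 10.18 along -55.6 lat -0.4 foot 127.7 mm theta 8.30 | F along -6.1 lat 0.4 up -2.4 tq [-0.2995  1.4253 -0.0263] tilt [-0.004   0.0001]
t 10.35 along -55.6 lat -0.4 foot 125.7 mm theta 8.31 | F along -6.5 lat -0.5 up -1.8 tq [-0.3409  1.3307 -0.0388] tilt [-0.0039  0.    ]
t 10.52 along -55.4 lat -0.3 foot 123.6 mm theta 8.31 | F along -4.2 lat -1.2 up -3.7 tq [-0.3743  1.1903 -0.0232] tilt [-0.0036 -0.    ]
```

```bash
python3 -m pendant '[[0,0,0,0.002,0],[0,0,0,0,0]]' >/dev/null; python3 st.py; python3 -m pendant '[[0,0,0,0.002,0],[0,0,0,0,0]]' >/dev/null; python3 st.py
```

```text
t 10.68 along -53.9 lat 0.2 foot 122.1 mm theta 8.37 | F along -1.1 lat 0.1 up -3.1 tq [-0.0478  0.2029  0.0268] tilt [0.0001 0.0001]
t 10.85 along -53.4 lat 0.5 foot 120.4 mm theta 8.43 | F along 0.1 lat 0.7 up -2.6 tq [-0.0012 -0.0228  0.0134] tilt [0.0008 0.0001]
```

```bash
python3 -m pendant '[[0,0,0,0.002,0],[0,0,0,0,0]]' >/dev/null; python3 st.py
```

```text
t 11.02 along -53.6 lat 0.4 foot 118.3 mm theta 8.42 | F along -0.4 lat 0.1 up -1.6 tq [ 0.0348 -0.0079  0.0214] tilt [0.0002 0.0001]
```

The tabs dropped in at about 122.5 mm, so the true seat is near 103.6. I'll centre in the window and advance gently.

```bash
python3 -m pendant '[[0,0,0,-0.0018,0],[0,-0.0015,0,0,0],[0,0,0,0,0]]' >/dev/null; python3 st.py;  for i in 1 2; do python3 -m pendant '[[0,-0.0015,0,0,0],[0,0,0,0,0]]' >/dev/null; python3 st.py; done
```

```text
t 11.27 along -52.0 lat 0.2 foot 120.6 mm theta 8.41 | F along -0.3 lat 0.1 up -2.0 tq [-0.0034 -0.0284 -0.0278] tilt [ 0.0008 -0.0001]
t 11.43 along -50.6 lat 0.3 foot 120.3 mm theta 8.41 | F along -0.1 lat -0.4 up -2.7 tq [-0.0173 -0.0135 -0.0293] tilt [ 0.0003 -0.    ]
t 11.60 along -49.1 lat 0.4 foot 120.3 mm theta 8.41 | F along 0.1 lat 0.5 up -1.3 tq [-0.0239  0.0306  0.0516] tilt [0.0001 0.    ]
```

```bash
for i in 1 2 3; do python3 -m pendant '[[0,-0.001,0,0,0],[0,0,0,0,0]]' >/dev/null; python3 st.py; done
```

```text
t 11.77 along -48.3 lat 0.3 foot 120.3 mm theta 8.40 | F along 0.7 lat 0.2 up -2.0 tq [0.064  0.0282 0.001 ] tilt [0.0001 0.    ]
t 11.93 along -47.3 lat 0.3 foot 120.3 mm theta 8.40 | F along -0.0 lat 0.6 up -1.7 tq [-0.0054 -0.0198 -0.0206] tilt [0.0001 0.0001]
t 12.10 along -46.3 lat 0.3 foot 120.3 mm theta 8.40 | F along 0.7 lat 0.1 up -1.4 tq [-0.0147 -0.0113 -0.0728] tilt [0.0001 0.0001]
```

```bash
for i in 1 2 3; do python3 -m pendant '[[0,-0.0008,0,0,0],[0,0,0,0,0]]' >/dev/null; python3 st.py; done
```

```text
t 12.27 along -46.0 lat 0.2 foot 120.1 mm theta 8.38 | F along -2.8 lat 1.2 up -1.9 tq [-0.0115  0.458   0.0104] tilt [-0.0012  0.0002]
t 12.43 along -45.7 lat 0.0 foot 119.9 mm theta 8.36 | F along -4.7 lat 1.4 up -0.5 tq [-0.0533  1.0081  0.0606] tilt [-0.0026  0.0003]
t 12.60 along -45.5 lat -0.1 foot 119.7 mm theta 8.34 | F along -9.2 lat 1.0 up -0.1 tq [-0.0682  1.436   0.1097] tilt [-0.0039  0.0004]
```

The moment puts the contact at the plate's top edge, so the shelf is slightly pitched; the hook lead-ins should correct that. Pressing down in small steps.

```bash
for i in 1 2 3; do python3 -m pendant '[[0,0,0,0.0015,0],[0,0,0,0,0]]' >/dev/null; python3 st.py; done
```

```text
t 12.77 along -45.5 lat -0.2 foot 118.2 mm theta 8.33 | F along -7.3 lat -0.5 up -0.7 tq [-0.2013  1.3284  0.0663] tilt [-0.0036  0.0001]
t 12.93 along -45.5 lat -0.3 foot 116.6 mm theta 8.33 | F along -5.9 lat -0.3 up -2.8 tq [-0.1681  1.3062  0.0379] tilt [-0.0036  0.0001]
t 13.10 along -45.5 lat -0.3 foot 115.1 mm theta 8.33 | F along -7.4 lat -0.0 up -1.2 tq [-0.2379  1.386   0.077 ] tilt [-0.0036 -0.    ]
```

```bash
for i in 1 2 3; do python3 -m pendant '[[0,0,0,0.0015,0],[0,0,0,0,0]]' >/dev/null; python3 st.py; done
```

```text
t 13.27 along -45.6 lat -0.4 foot 113.8 mm theta 8.32 | F along -7.0 lat -0.5 up -1.0 tq [-0.4139  1.6254  0.0019] tilt [-0.0037 -0.0001]
t 13.43 along -45.7 lat -0.4 foot 112.1 mm theta 8.32 | F along -5.9 lat -1.0 up -2.3 tq [-0.5031  1.6323 -0.0452] tilt [-0.0042 -0.0002]
t 13.60 along -45.6 lat -0.2 foot 110.3 mm theta 8.33 | F along -5.1 lat -0.5 up -4.8 tq [-0.4701  1.5218 -0.0681] tilt [-0.0046  0.0001]
```

```bash
for i in 1 2 3; do python3 -m pendant '[[0,0,0,0.0012,0],[0,0,0,0,0]]' >/dev/null; python3 st.py; done
```

```text
t 13.77 along -45.5 lat -0.0 foot 108.9 mm theta 8.34 | F along -5.0 lat -0.4 up -4.1 tq [-0.378   1.5822  0.0189] tilt [-0.0043  0.0003]
t 13.93 along -45.4 lat -0.0 foot 107.9 mm theta 8.34 | F along -6.2 lat -0.5 up -4.1 tq [-0.2942  1.5276  0.0558] tilt [-0.0042  0.0003]
t 14.10 along -45.4 lat -0.1 foot 106.9 mm theta 8.34 | F along -6.3 lat 0.3 up -3.4 tq [-0.2174  1.48    0.1169] tilt [-0.0038  0.0003]
```

```bash
python3 - <<'E'
from h import *
im,d=bot.read_camera("scene");a=cv2.resize(im[215:325,150:250],None,fx=5,fy=5,interpolation=cv2.INTER_CUBIC)
cv2.imwrite("pics/s2.png",a)
E
python3 st.py
```

```text
t 14.15 along -45.5 lat -0.1 foot 106.9 mm theta 8.34 | F along -6.8 lat -1.8 up -2.8 tq [-0.2409  1.4294  0.0536] tilt [-0.0039  0.0003]
```

View pics/s2.png

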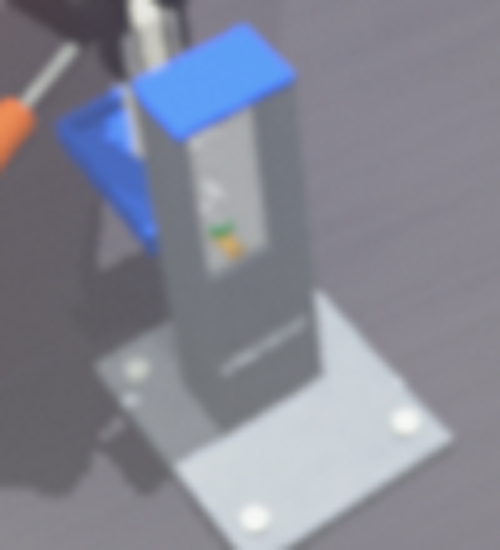

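The crop from behind shows a white tab through the slot at (212,185), just above the green pin at (222,230) and brass catch at (232,245); the hooks are in the slots. I'll continue down.

```bash
for i in 1 2 3; do python3 -m pendant '[[0,0,0,0.001,0],[0,0,0,0,0]]' >/dev/null; python3 st.py; done
```

```text
t 14.32 along -45.5 lat -0.2 foot 106.1 mm theta 8.34 | F along -6.8 lat -0.1 up -0.9 tq [-0.212   1.48    0.1114] tilt [-0.0036  0.0003]
t 14.48 along -45.5 lat -0.2 foot 105.2 mm theta 8.33 | F along -7.8 lat 0.0 up -1.0 tq [-0.173   1.5365  0.1335] tilt [-0.0035  0.0002]
t 14.65 along -45.5 lat -0.2 foot 104.2 mm theta 8.34 | F along -8.1 lat 0.3 up -0.8 tq [-0.1336  1.5269  0.1041] tilt [-0.0035  0.0003]
```

```bash
for i in 1 2 3; do python3 -m pendant '[[0,0,0,0.001,0],[0,0,0,0,0]]' >/dev/null; python3 st.py; done
```

```text
t 14.82 along -45.5 lat -0.3 foot 103.3 mm theta 8.33 | F along -7.9 lat 1.2 up 0.3 tq [-0.1426  1.5261  0.1581] tilt [-0.0034  0.0002]
t 14.98 along -45.5 lat -0.4 foot 102.9 mm theta 8.33 | F along -9.2 lat 1.6 up 4.0 tq [0.0149 1.7511 0.1322] tilt [-0.0031  0.0004]
t 15.15 along -45.6 lat -0.5 foot 102.7 mm theta 8.32 | F along -12.0 lat 3.4 up 9.5 tq [0.308  2.0228 0.1762] tilt [-0.0026  0.0007]
```

```bash
for i in 1 2; do python3 -m pendant '[[0,0,0,0.001,0],[0,0,0,0,0]]' >/dev/null; python3 st.py; done
python3 - <<'E'
from h import *
im,d=bot.read_camera("wrist");np.save("pics/w6.npy",d)
M=bot.trace("bracket","wrist")[0]["mask"];P=cloud("wrist",d,M)
u=np.array([.990,.146,0]);z0=.1027
for lo,hi in [(.002,.009),(.117,.125)]:
    Q=P[(P[:,2]>z0+lo-.004)&(P[:,2]<z0+hi+.004)]
    s=Q@u;print(len(Q),np.polyfit(s,Q[:,2],1),Q[:,2].mean()-z0)
b=bot.trace("bracket","scene")
E
```

```text
t 15.32 along -45.7 lat -0.7 foot 102.5 mm theta 8.31 | F along -14.6 lat 4.3 up 14.1 tq [0.5605 2.3909 0.2869] tilt [-0.0021  0.001 ]
t 15.48 along -45.8 lat -0.9 foot 102.1 mm theta 8.29 | F along -15.7 lat 4.8 up 20.8 tq [0.7375 2.78   0.2635] tilt [-0.0018  0.0011]Traceback (most recent call last):
  File "<stdin>", line 3, in <module>
IndexError: list index out of range
```

Hard stop at 102–103 mm matches the seat expected from the entry window (117–122 minus 14–19). I'll unload and look before letting go.

```bash
python3 -m pendant '[[0,0.0015,0,-0.002,0],[0,0.0015,0.0005,-0.002,0],[0,0,0,0,0],[0,0,0,0,0]]' >/dev/null; python3 st.py
python3 - <<'E'
from h import *
im,d=bot.read_camera("scene")
a=cv2.resize(im[205:285,160:235],(390,416),interpolation=cv2.INTER_CUBIC);b=cv2.resize(im[150:230,315:390],(390,416),interpolation=cv2.INTER_CUBIC)
cv2.imwrite("pics/s3.png",np.hstack([a,b]))
E
```

```text
t 15.92 along -46.4 lat 0.8 foot 104.0 mm theta 8.42 | F along -0.6 lat -0.5 up -2.0 tq [-0.1374  0.0041  0.0126] tilt [ 0.0017 -0.0003]
```

View pics/s3.png

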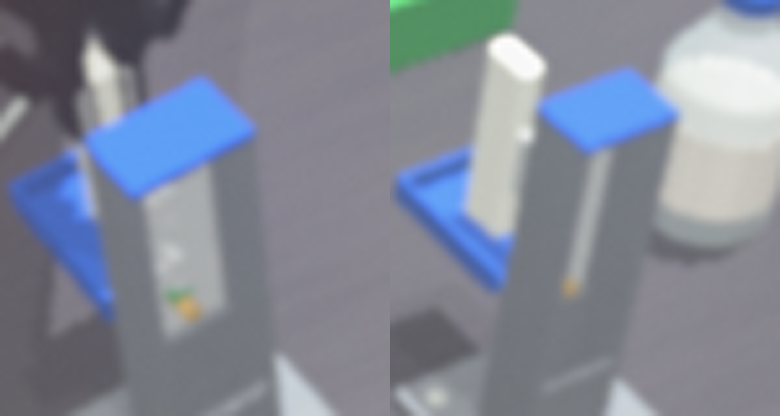

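Run:
```python
from h import *
np.set_printoptions(precision=1,suppress=True)
u=np.array([.990,.143,0]);O=np.array([.6172,-.234,0]); up=np.array([0,0,1])
bot.read_camera("scene")
for z in [.085,.1,.113,.12,.13,.142,.165,.187,.233]: print("z",z,"x=11:",proj(O+u*.011+up*z,"scene"),"x=0:",proj(O+up*z,"scene"),"x=40",proj(O+u*.04+up*z,"scene"))
im=cv2.imread("pics/s3.png")
def blob(lo,hi):
    h=cv2.cvtColor(im[:,:390],cv2.COLOR_BGR2HSV);m=cv2.inRange(h,lo,hi);m[:230]=0;m[340:]=0;m[:,:150]=0;m[:,225:]=0
    v,w=np.nonzero(m);return len(v),w.mean()/5.2+160 if len(v) else 0,(v.mean()/5.2+205 if len(v) else 0),(v.min()/5.2+205,v.max()/5.2+205) if len(v) else 0
print("green",blob((40,60,50),(85,255,255)));print("brass",blob((10,90,90),(30,255,255)));print("white",blob((0,0,185),(180,30,255)))
```

```text
z 0.085 x=11: [195. 270.] x=0: [192.6 267.2] x=40 [201.4 277.7]
z 0.1 x=11: [194.4 266.1] x=0: [192.  263.3] x=40 [200.9 273.8]
z 0.113 x=11: [193.9 262.7] x=0: [191.5 259.9] x=40 [200.5 270.4]
z 0.12 x=11: [193.7 260.9] x=0: [191.2 258. ] x=40 [200.3 268.6]
z 0.13 x=11: [193.3 258.2] x=0: [190.8 255.3] x=40 [199.9 265.9]
z 0.142 x=11: [192.8 254.9] x=0: [190.4 252. ] x=40 [199.5 262.6]
z 0.165 x=11: [191.9 248.4] x=0: [189.4 245.6] x=40 [198.7 256.1]
z 0.187 x=11: [191. 242.] x=0: [188.5 239.2] x=40 [197.8 249.8]
z 0.233 x=11: [189. 228.] x=0: [186.4 225.2] x=40 [196.  235.7]
green (29, np.float64(194.0185676392573), np.float64(262.2679045092838), (np.float64(261.9230769230769), np.float64(262.88461538461536)))
brass (159, np.float64(196.0183841315917), np.float64(264.10982099661345), (np.float64(262.6923076923077), np.float64(265.5769230769231)))
white (452, np.float64(192.7501701837985), np.float64(254.1171715452689), (np.float64(251.73076923076923), np.float64(256.9230769230769)))
```

Run:
```python
from h import *
np.set_printoptions(precision=4,suppress=True)
R,p,o=tool();print(p,o['gripper_width'])
im,d=rec("wrist",["rib_top","plate_foot","tab_low"],"w7")
P=cloud("wrist",d,np.ones(d.shape,bool))
G=(P-p)@R  # tool frame
hsv=cv2.cvtColor(im,cv2.COLOR_BGR2HSV)[d>0]
k=(hsv[:,0]>95)&(hsv[:,0]<125)&(hsv[:,1]>150)&(abs(G[:,1])<.04)&(G[:,0]>-.045)&(P[:,2]>.06)
Q=P[k];g=G[k];print("blue floor",len(Q),np.percentile(Q[:,2],[5,25,50,75,95]))
g2=g[abs(g[:,1])<.026];g2=g2[g2[:,2]>np.median(g2[:,2])-.004];print("tool x slope of z",np.polyfit(g2[:,0],g2[:,2],1),g2[:,0].min(),g2[:,0].max(),g2[:,2].mean())
k=(abs(G[:,1])<.006)&(abs(G[:,0])<.012)&(G[:,2]>.11)&(G[:,2]<.16);print("rib top tool z",np.median(G[k][:,2]),k.sum(),np.polyfit(G[k][:,0],G[k][:,2],1))
```

```text
[ 0.5711 -0.2397  0.3573] 0.1514289856271735
wrist rib_top [252.9 284.5] 0.77 [ 0.5686 -0.2426  0.2245]
blue floor 5138 [0.1092 0.1099 0.1105 0.1179 0.1227]
tool x slope of z [-0.0035  0.2471] -0.03595577537625336 0.05009018010687282 0.24707781337289786
rib top tool z 0.13224183103832915 1213 [-0.0005  0.1325]
```

View pics/w7.png

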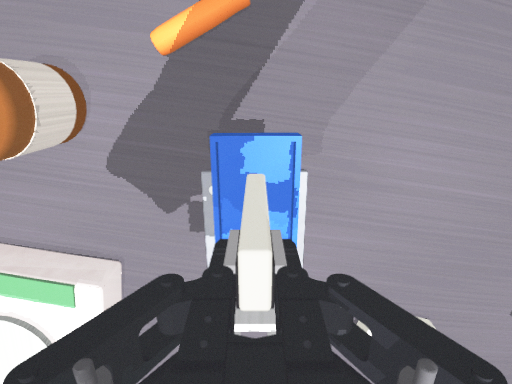

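The shelf is level (tilt 0.2°) and its underside measures about 104.5 mm. The catch was barely felt on the way down, so I'll test hook and catch with gentle tugs back and up.

```bash
for i in 1 2 3; do python3 -m pendant '[[0,0.001,0,0,0],[0,0,0,0,0]]' >/dev/null; python3 st.py; done; python3 -m pendant '[[0,-0.0025,0,0,0],[0,0,0,0,0]]' >/dev/null;python3 st.py; for i in 1 2; do python3 -m pendant '[[0,0,0,-0.001,0],[0,0,0,0,0]]' >/dev/null; python3 st.py; done
```

```text
t 16.38 along -47.7 lat 0.9 foot 103.7 mm theta 8.41 | F along 1.7 lat -0.8 up -1.6 tq [ 0.1183 -0.5051  0.0069] tilt [0.0009 0.0002]
t 16.55 along -48.2 lat 1.0 foot 104.0 mm theta 8.43 | F along 4.6 lat 0.2 up -4.1 tq [ 0.1868 -1.2467  0.0149] tilt [ 0.0024 -0.    ]
t 16.72 along -48.5 lat 1.2 foot 104.2 mm theta 8.46 | F along 7.1 lat 0.1 up -3.5 tq [ 0.2144 -1.7549 -0.0173] tilt [ 0.004  -0.0003]
t 16.88 along -47.4 lat 0.9 foot 103.7 mm theta 8.41 | F along 2.7 lat 0.7 up -0.7 tq [ 0.2462 -0.69   -0.0131] tilt [-0.0005  0.0002]
t 17.05 along -47.6 lat 0.8 foot 104.8 mm theta 8.39 | F along 2.6 lat 0.6 up -1.4 tq [ 0.2881 -0.6766 -0.0023] tilt [-0.      0.0002]
t 17.22 along -47.6 lat 0.7 foot 105.8 mm theta 8.39 | F along 1.8 lat 1.1 up -2.3 tq [ 0.2322 -0.658   0.019 ] tilt [0.     0.0001]
```

```bash
python3 -m pendant '[[0,-0.001,0,0.001,0],[0,-0.001,0,0.001,0],[0,-0.001,0,0.001,0],[0,-0.0005,0,0,0],[0,0,0,0,0]]' >/dev/null; python3 st.py;  for i in 1 2 3; do python3 -m pendant '[[0,0,0,-0.001,0],[0,0,0,0,0]]' >/dev/null; python3 st.py; done
```

```text
t 17.63 along -45.6 lat 0.2 foot 102.6 mm theta 8.33 | F along -6.5 lat 1.2 up 3.9 tq [0.2454 0.9718 0.1824] tilt [-0.0037  0.0006]
t 17.80 along -45.5 lat 0.3 foot 103.1 mm theta 8.33 | F along -6.2 lat 0.8 up -0.2 tq [-0.1608  1.1916  0.099 ] tilt [-0.0038  0.0002]
t 17.97 along -45.5 lat 0.4 foot 103.9 mm theta 8.34 | F along -6.2 lat -0.4 up -0.9 tq [-0.2309  1.2636  0.05  ] tilt [-0.004   0.0001]
t 18.13 along -45.5 lat 0.4 foot 104.8 mm theta 8.34 | F along -6.0 lat -0.8 up -1.9 tq [-0.213   1.1912  0.0776] tilt [-0.0041  0.0001]
```

```bash
for i in 1 2 3 4; do python3 -m pendant '[[0,0,0,-0.001,0],[0,0,0,0,0]]' >/dev/null; python3 st.py; done
```

```text
t 18.30 along -45.4 lat 0.4 foot 105.8 mm theta 8.34 | F along -6.6 lat -0.1 up -1.7 tq [-0.2045  1.1887  0.0981] tilt [-0.0041  0.0002]
t 18.47 along -45.4 lat 0.5 foot 106.6 mm theta 8.35 | F along -5.9 lat -0.6 up -2.7 tq [-0.2098  1.3181  0.0494] tilt [-0.0044  0.0003]
t 18.63 along -45.4 lat 0.7 foot 107.6 mm theta 8.36 | F along -5.8 lat 0.3 up -3.8 tq [-0.2865  1.605  -0.0164] tilt [-0.0047  0.0005]
t 18.80 along -45.4 lat 0.7 foot 108.6 mm theta 8.36 | F along -5.6 lat -0.2 up -3.4 tq [-0.2177  1.713   0.0237] tilt [-0.0046  0.0006]
```

Findings so far:
- **Hooks:** engaged, with 1.6 mm of back-play, which matches the neck clearance.
- **Stop:** hard at 103.2, which is the seat.
- **Catch:** felt only faintly at 107–114, so the plate's foot must stand slightly off the face, probably because the shelf pitched in the grip.

I'll go home, let go so gravity squares the shelf, re-grip and test the catch.

```bash
python3 -m pendant '[[0,0,0,0.001,0],[0,0,0,0.001,0],[0,0,0,0.001,0],[0,0,0,0.001,0],[0,0,0,0.001,0],[0,0,0,0.0012,0],[0,0,0,0,0]]' >/dev/null; python3 st.py; python3 -m pendant '[[0,0.0013,0,-0.0004,0],[0,0,0,0,0]]' >/dev/null; python3 st.py; python3 -m pendant '[[0.02,0,0,0,0],[0.03,0,0,0,0],[0.03,0,0,0,0],[0.03,0,0,0,0]]' ; python3 st.py
python3 - <<'E'
from h import *
np.set_printoptions(precision=4,suppress=True)
R,p,o=tool()
im,d=bot.read_camera("wrist")
P=cloud("wrist",d,np.ones(d.shape,bool));G=(P-p)@R
k=(abs(G[:,1])<.006)&(abs(G[:,0])<.012)&(G[:,2]>.11)&(G[:,2]<.16);print("rib top tool z",np.median(G[k][:,2]),k.sum(),np.polyfit(G[k][:,0],G[k][:,2],1),"world",np.median(P[k][:,2]))
hsv=cv2.cvtColor(im,cv2.COLOR_BGR2HSV)[d>0]
k=(hsv[:,0]>95)&(hsv[:,0]<125)&(hsv[:,1]>150)&(abs(G[:,1])<.026)&(G[:,0]>-.045)&(P[:,2]>.06);g=G[k];g=g[g[:,2]>np.median(g[:,2])-.004];print("floor slope",np.polyfit(g[:,0],g[:,2],1))
E
```

```text
t 19.38 along -45.5 lat 0.3 foot 103.0 mm theta 8.33 | F along -7.8 lat 0.3 up -0.3 tq [-0.1906  1.5399  0.1243] tilt [-0.0036  0.0003]
t 19.55 along -45.9 lat 0.5 foot 103.7 mm theta 8.36 | F along -4.9 lat -0.5 up -1.6 tq [-0.3072  1.074   0.0773] tilt [-0.0012 -0.0001]
t: 19.88
eef_pos: [0.573, -0.2395, 0.358]
tool_rot: [0.001, -0.074, 0.997, -0.0]
contact_force: [-0.3, -0.5, -0.8]
gripper_width: 0.351
grasp_force: 0.0
t 19.88 along -44.5 lat 0.9 foot 104.4 mm theta 8.44 | F along -0.3 lat -0.4 up -0.8 tq [ 0.0204 -0.0081  0.0062] tilt [ 0.002  -0.0002]
rib top tool z 0.13548047650566952 899 [0.0197 0.1354] world 0.22255689213393745
floor slope [0.0226 0.2502]
```

```bash
python3 - <<'E'
from h import *
R,p,o=tool()
for n in ["w4","w5","w7"]:
    d=np.load(f"pics/{n}.npy");im=cv2.imread(f"pics/{n}.png")
    P=cloud("wrist",d,np.ones(d.shape,bool));G=(P-p)@R
    hsv=cv2.cvtColor(im,cv2.COLOR_BGR2HSV)[d>0]
    k=(hsv[:,0]>95)&(hsv[:,0]<125)&(hsv[:,1]>150)&(abs(G[:,1])<.026)&(G[:,0]>-.045)&(G[:,2]<.27);g=G[k];g=g[g[:,2]>np.median(g[:,2])-.004];print(n,np.polyfit(g[:,0],g[:,2],1))
E
python3 -m pendant '[[0.012,0,0,0,0],[0,0,0,0,0],[0,0,0,0,0],[0,0,0,0,0],[0,0,0,0,0],[0,0,0,0,0]]' 60; python3 st.py
for i in 1 2 3; do python3 -m pendant '[[0,0,0,-0.001,0],[0,0,0,0,0]]' >/dev/null; python3 st.py; done
```

```text
w4 [-0.01334789  0.24690429]
w5 [-0.01129065  0.2470078 ]
w7 [-0.00302511  0.24700215]
t: 20.43
eef_pos: [0.5725, -0.2396, 0.3578]
tool_rot: [0.0, -0.073, 0.997, -0.0]
contact_force: [1.2, 0.6, 1.9]
gripper_width: 0.153
grasp_force: 58.3
t 20.43 along -45.1 lat 0.8 foot 104.2 mm theta 8.41 | F along 1.3 lat 0.5 up 1.9 tq [ 0.1158 -0.1296 -0.0009] tilt [0.0008 0.    ]
t 20.60 along -45.1 lat 0.9 foot 104.8 mm theta 8.41 | F along 1.8 lat 0.7 up -0.9 tq [-0.0046 -0.4987  0.0065] tilt [ 0.0004 -0.    ]
t 20.77 along -45.1 lat 0.9 foot 105.8 mm theta 8.41 | F along 2.7 lat -0.3 up -2.1 tq [ 0.1222 -0.6408  0.0248] tilt [0.0003 0.0001]
t 20.93 along -45.1 lat 0.9 foot 106.8 mm theta 8.41 | F along 3.6 lat 0.1 up -2.2 tq [ 0.068  -0.7077 -0.0365] tilt [0.0002 0.0002]
```

```bash
for i in 1 2 3 4 5; do python3 -m pendant '[[0,0,0,-0.001,0],[0,0,0,0,0]]' >/dev/null; python3 st.py; done
echo pull; for i in 1 2 3; do python3 -m pendant '[[0,0.001,0,0,0],[0,0,0,0,0]]' >/dev/null; python3 st.py; done
```

```text
t 21.10 along -45.2 lat 1.0 foot 107.6 mm theta 8.42 | F along 4.3 lat -0.2 up -4.3 tq [ 0.0878 -0.7712 -0.0433] tilt [-0.0003  0.0002]
t 21.27 along -45.2 lat 1.1 foot 108.4 mm theta 8.42 | F along 4.2 lat -0.6 up -6.2 tq [ 0.076  -0.6921 -0.016 ] tilt [-0.0007  0.0003]
t 21.43 along -45.3 lat 1.2 foot 109.2 mm theta 8.43 | F along 4.7 lat -0.0 up -6.3 tq [ 0.0901 -0.6116  0.0152] tilt [-0.0012  0.0005]
t 21.60 along -45.7 lat 1.1 foot 110.2 mm theta 8.41 | F along 2.5 lat 1.5 up -2.3 tq [ 0.3653 -0.138   0.0057] tilt [-0.0023  0.0008]
t 21.77 along -45.9 lat 0.9 foot 111.6 mm theta 8.40 | F along -0.7 lat 2.0 up -1.9 tq [0.4102 0.3162 0.0651] tilt [-0.0021  0.0008]
pull
t 21.93 along -46.5 lat 0.9 foot 111.9 mm theta 8.40 | F along 2.2 lat 2.6 up -3.0 tq [ 0.4534 -0.0361  0.0882] tilt [-0.0002  0.0006]
t 22.10 along -46.9 lat 1.0 foot 112.2 mm theta 8.42 | F along 4.6 lat 2.3 up -3.4 tq [ 0.4888 -0.5154  0.0948] tilt [0.0015 0.0001]
t 22.27 along -47.4 lat 1.0 foot 112.5 mm theta 8.44 | F along 6.1 lat 1.6 up -3.7 tq [ 0.5194 -0.9153  0.0382] tilt [ 0.003  -0.0002]
```

The catch held: about 4 N over the weight at 107.6–109 before it let go, and the hooks stay engaged at 112. With the shelf now squared, I'll lift just above the catch and press down again to feel the click.

```bash
python3 -m pendant '[[0,-0.001,0,-0.001,0],[0,-0.001,0,-0.001,0],[0,-0.0015,0,-0.001,0],[0,-0.0015,0,-0.001,0],[0,0,0,0,0]]' >/dev/null; python3 st.py
for i in 1 2 3 4; do python3 -m pendant '[[0,0,0,0.001,0],[0,0,0,0,0]]' >/dev/null; python3 st.py; done
```

```text
t 22.68 along -44.9 lat -0.1 foot 115.7 mm theta 8.30 | F along -5.6 lat 0.3 up 1.4 tq [0.0134 1.7113 0.0593] tilt [-0.0038 -0.0003]
t 22.85 along -45.1 lat -0.4 foot 114.8 mm theta 8.28 | F along -5.8 lat 0.6 up -0.9 tq [-0.3418  1.7513 -0.0517] tilt [-0.0036 -0.0007]
t 23.02 along -45.3 lat -0.4 foot 113.5 mm theta 8.27 | F along -4.8 lat -1.1 up -2.0 tq [-0.4073  1.5551 -0.0336] tilt [-0.004  -0.0008]
t 23.18 along -45.1 lat -0.3 foot 112.3 mm theta 8.28 | F along -4.2 lat -0.2 up -4.3 tq [-0.4694  1.5564 -0.041 ] tilt [-0.0038 -0.0008]
t 23.35 along -44.8 lat -0.1 foot 111.3 mm theta 8.30 | F along -3.6 lat -1.7 up -4.6 tq [-0.4565  1.3944 -0.0409] tilt [-0.0032 -0.0005]
```

```bash
for i in 1 2 3 4 5 6; do python3 -m pendant '[[0,0,0,0.001,0],[0,0,0,0,0]]' >/dev/null; python3 st.py; done
```

```text
t 23.52 along -44.6 lat -0.0 foot 110.5 mm theta 8.31 | F along -4.9 lat -1.1 up -2.8 tq [-0.3952  1.5396 -0.0326] tilt [-0.0027 -0.0004]
t 23.68 along -44.1 lat 0.3 foot 109.3 mm theta 8.34 | F along -3.4 lat -0.8 up -4.4 tq [-0.4461  1.1094 -0.0103] tilt [-0.0017 -0.0004]
t 23.85 along -43.5 lat 0.8 foot 108.3 mm theta 8.39 | F along -3.3 lat -2.2 up -6.5 tq [-0.435   0.9393 -0.0222] tilt [-0.0009  0.0001]
t 24.02 along -43.3 lat 0.9 foot 107.6 mm theta 8.41 | F along -3.7 lat -0.9 up -6.1 tq [-0.3143  1.1208  0.013 ] tilt [-0.0003  0.0002]
t 24.18 along -43.4 lat 0.8 foot 107.0 mm theta 8.40 | F along -5.2 lat 0.1 up -3.5 tq [-0.2176  1.3667  0.0651] tilt [-0.0001  0.0001]
t 24.35 along -43.4 lat 0.7 foot 106.1 mm theta 8.40 | F along -5.0 lat 0.2 up -1.2 tq [-0.1939  1.4337  0.0806] tilt [0.     0.0001]
```

A clear snap at 109–107 mm: it pulled down 4 N and the plate moved in 1.5 mm. Pressing it home.

```bash
for i in 1 2 3 4 5 6; do python3 -m pendant '[[0,0,0,0.001,0],[0,0,0,0,0]]' >/dev/null; python3 st.py; done
```

```text
t 24.52 along -43.4 lat 0.6 foot 105.2 mm theta 8.40 | F along -5.5 lat -0.4 up -0.6 tq [-0.1635  1.4809  0.0864] tilt [0.0001 0.    ]
t 24.68 along -43.5 lat 0.5 foot 104.8 mm theta 8.39 | F along -6.9 lat 1.0 up 2.8 tq [-0.0892  1.8305  0.1195] tilt [0.0003 0.0002]
t 24.85 along -43.6 lat 0.3 foot 104.7 mm theta 8.39 | F along -9.2 lat 2.6 up 10.1 tq [0.2779 2.3322 0.2324] tilt [0.0006 0.0004]
t 25.02 along -43.8 lat 0.2 foot 104.5 mm theta 8.38 | F along -12.4 lat 3.1 up 15.4 tq [0.5387 2.8473 0.2373] tilt [0.0009 0.0008]
t 25.18 along -43.8 lat -0.1 foot 104.4 mm theta 8.36 | F along -13.8 lat 4.7 up 21.3 tq [0.801  3.2086 0.2623] tilt [0.0017 0.0009]
t 25.35 along -43.9 lat -0.2 foot 104.3 mm theta 8.35 | F along -16.7 lat 7.0 up 28.0 tq [1.1267 3.7288 0.1829] tilt [0.0021 0.0013]
```

```bash
python3 -m pendant '[[0,0.0003,0,-0.002,0],[0,0.0005,0,-0.0022,0],[0,0.0003,0,0,0],[0,0,0,0,0]]' >/dev/null; python3 st.py
python3 -m pendant '[[0.02,0,0,0,0],[0.04,0,0,0,0],[0.06,0,0,0,0],[0.06,0,0,0,0],[0.06,0,0,0,0],[0.06,0,0,-0.01,0],[0.06,0,0,-0.02,0],[0.06,0,0,-0.03,0],[0.06,0,0,-0.03,0],[0.06,0.02,0,-0.02,0],[0.06,0.03,0,0,0],[0.06,0.03,0,0,0]]'
python3 -m pendant '[[0.06,0,0,0,0],[0.06,0,0,0,0]]' >/dev/null
python3 - <<'E'
from h import *
np.set_printoptions(precision=4,suppress=True)
R,p,o=tool();print(p,o['t'])
im,d=bot.read_camera("wrist");cv2.imwrite("pics/w8.png",im)
for n in ["rib_top","plate_foot"]:
    for r in bot.pinpoint(n,"wrist")[:2]: print(n,r["at"],round(r["score"],2),depthpt(r["at"],"wrist",d))
P=cloud("wrist",d,np.ones(d.shape,bool));hsv=cv2.cvtColor(im,cv2.COLOR_BGR2HSV)[d>0]
u=np.array([.989,.146,0]);w=np.array([-.146,.989,0]);r=P-np.array([.6172,-.234,0]);a=r@u;b=r@w
k=(hsv[:,0]>95)&(hsv[:,0]<125)&(hsv[:,1]>150)&(abs(b)<.026)&(a>-.09)&(a<-.01)&(P[:,2]>.09)&(P[:,2]<.118)
print("floor",k.sum(),np.polyfit(a[k],P[k][:,2],1),np.median(P[k][:,2]))
k=(abs(b)<.005)&(a>-.062)&(a<-.04)&(P[:,2]>.2);print("rib",k.sum(),np.median(P[k][:,2]))
s,_=bot.read_camera("scene");cv2.imwrite("pics/s4.png",np.hstack([cv2.resize(im,(400,300)),cv2.resize(s[195:285,140:260],(400,300),interpolation=cv2.INTER_CUBIC)]))
E
```

```text
t 25.68 along -44.0 lat 0.6 foot 104.7 mm theta 8.40 | F along -4.1 lat -0.5 up 3.0 tq [-0.2328  1.0502  0.0589] tilt [ 0.002  -0.0004]
t: 26.68
eef_pos: [0.4938, -0.2516, 0.4698]
tool_rot: [0.002, -0.074, 0.997, -0.001]
contact_force: [0.7, 0.7, 0.9]
gripper_width: 0.703
grasp_force: 0.0
[ 0.4925 -0.2522  0.4689] 26.85
rib_top [255.4, 277.7] 0.63 [ 0.5685 -0.2411  0.2217]
plate_foot [256.6, 258.1] 0.93 [ 0.5526 -0.2423  0.2159]
plate_foot [255.3, 279.3] 0.45 [ 0.5699 -0.2409  0.222 ]
floor 581 [0.0235 0.1081] 0.10713543205737948
rib 248 0.22170745486374693
```

View pics/s4.png

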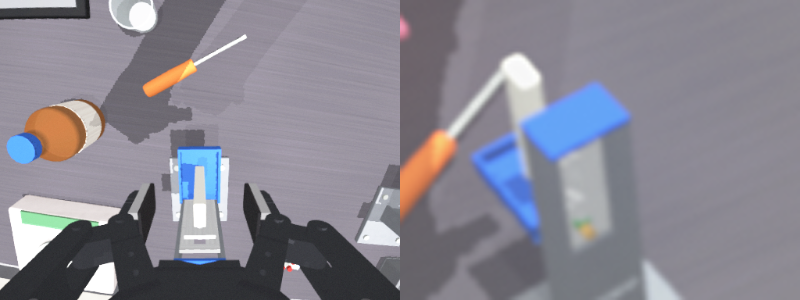

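The shelf hangs on the empty post in its natural seat (foot about 103 mm), the gripper is clear of it, and the bystanders visible in these two views look undisturbed. Handing in.

```bash
python3 -c "
from station import bot
print(bot.hand_in())"
```

```text
the job is handed in; nothing more can be done
None
```

I hung the loose shelf on the empty grey post, felt the catch snap (4 N pull down, plate in 1.5 mm), pressed it home, let go and handed in at about 27 s; the last press peaked at about 30 N over the shelf's weight (asked 25, post limit 70), and the verdict was not shown.

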